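# Brake lever check on a scooter handlebar

### The arm

A 7-joint arm with a two-finger parallel gripper is mounted at the origin on the work surface. World frame = base frame: x ahead of the robot, y to its left, z up, the work surface at z = 0. Lengths are in m, angles in rad, forces in N, time in s.
With the tool pointing down it reaches from about 0.4 to 0.85 m from the base axis. Payload 10.4 kg.
Tool frame: the origin (TCP) lies midway between the tips of the shut fingers; the grasp point (between the pads) lies 19 mm behind it; z points along the fingers, y is the line along which they close (so a half turn about z gives the same grasp; the last joint's range is limited). The gripper opens to 87 mm and grips with 3 to 60 N. Pads are 19 mm wide; open, the fingers measure 117 mm over their backs; the gripper's body (75 mm by 190 mm) begins 51 mm behind the grasp point.
Start: joints at [1.151, 0.332, -0.065, 1.46, 0.022, 1.35, -0.088], TCP at [0.242, -0.576, 0.223] pointing down, gripper open.
Joint ranges: [-2.6, 2.6], [-0.5, 2.12], [-1.47, 1.34], [0.16, 2.42], [-1.27, 4.41], [0.06, 2.06], [-2.6, 2.6]. Speed limits (rad/s): [2.22, 2.22, 2.79, 2.79, 3.14, 3.14, 3.14].

### API

Orientations are given as a unit quaternion [x, y, z, w].
In Python, from bench import r gives the robot as it stands.
- The arm moves only by the tool arm_command, never from a script. Its arguments are lists of equal length, an entry for each row: "xyz": the shift along the world's x, y, z in m, a list of three; "rot": the turn, a rotation vector about the world's x, y, z in rad, a list of three. In form: {"xyz": [[tx, ty, tz], ...], "rot": [[ax, ay, az], ...]}. A call has 1 to 20 rows; each row is the pose to reach, as a shift and turn from the pose commanded when the call began; what a row does not reach only later rows make up. A row lasts 1/12 s, in which the tool goes at most 41.7 mm and 7.16 degrees, less where a joint would pass 70% of its speed; a pose out of reach is approached as far as the arm can. A call with a gripper value outside its range is refused whole. "grip" is the opening, from 0 (shut) to 1 (fully open), set as the call begins (left out, the last holds). The fingers move at their own pace and stop on an object; "squeeze" is the grip in N (left out, the last holds). Time passes only in rows, so rows that repeat a pose let the fingers close. It gives the time, the measured TCP pose, the force, the opening and the grip force at its end, in the units of the state.
- r.read_state(): the state, without advancing time (a new reading comes with each control period).
- r.camera(name): name is "side" or "top"; returns the picture (400x640x3 uint8, red, green, blue); there is no depth.
- r.camera_model(name): a dict with "fx", "fy", "cx", "cy" (pixels), "T" (4x4, takes a point from camera to world coordinates). Camera axes: x right, y up, looking along -z (the intrinsics and any distortion apply to the point x, -y, -z); pixel columns grow to the right and rows downward; lengths in m; the calibration is good to about 2 mm. A picture is of the moment at which its call begins. camera_model takes no time and is no camera call.
- r.close_job(): hands the job in; it is judged then, once.
Trained networks look in the newest picture that a camera, given by its name, has taken for a name from the list of things; names that differ only in an ending like _2 or _b are one class to them, and where a whole thing is asked for, a point or a joint stands for the part that bears it (a point fixed in the world has none). Each returns a list of dicts, best first, with "conf" (0 to 1); they miss things now and then, are a little off and sometimes report something else, mostly with a low value. They report only what shows in the picture. A call takes as long as a camera call.
- r.look_for(label, camera): "at" ([x, y, z] in m, in the coordinates of the camera as it stood for that picture, good to about 4 mm: the middle of the surface that is visible of it).
- r.spot_point(label, camera): "at" ([x, y, z] in m, in the coordinates of the camera as it stood for that picture, good to about 4 mm: a listed point, or the origin of a listed thing).
The state is a dict: "time": time; "joint_positions": joint angles; "joint_vel": joint speeds; "joint_torque": joint torques, N m; "ee_pos": TCP position; "eef_rot": TCP orientation; "ft_force": force on the tool from outside, world axes, zero at the start; "torque": the same for the moment, N m; "width": finger opening in m; "grip_force": force on a finger pad.
Only numpy, scipy, OpenCV 4.12 (cv2) and the standard library are available. Lean on these libraries where they do the work, as an engineer would, in place of code of your own. Each camera call takes 0.05 s, during which the arm holds its last target. There are 200 camera calls.

### The job

Check the brake of the scooter handlebar on the bench: with the backs of the fingers press the long brake lever in towards the bar until it comes up against its stop, short of the grip, and keep it there for about two seconds, then ease it all the way back out without letting it snap, and move clear. Do not grasp, lift or shove the handlebar stand or press on its bar, leave the other handlebar half with the short throttle lever alone, and do not disturb the other things on the bench.

Things in the scene. Friction and masses are not known exactly. Their poses are not given: they have to be found in the camera images.
- brake_stand: loose weighted stand, about 4 kg, holding half a scooter handlebar with the long brake lever. Steel base 170 (x) x 150 (y) x 14 mm, post at y = -50 mm. Origin: centre of the underside; z up. Bar along the stand's y axis at x = 0, 120 mm up, from y = -85 to +121 mm; lever on its -x side (towards the robot at yaw 0)
- brake_bar: fixed bar of the brake stand, same origin and axes as the stand: clamp block 42 x 34 x 44 mm at y = -50 mm (top at z = 142 mm, its screw to 159 mm); rubber grip, 32 mm diameter, y = 4 to 121 mm; lever clamp at y = -27 to -9 mm with cheeks reaching out to x = -43 mm
- brake_blade: the long brake lever: aluminium blade 118 mm long, 10 mm thick (x), 16 mm high. Origin on the hinge axis at mid-height, at x = -40, y = -18, z = 120 mm of its stand; y along the blade to the tip, x through it to the bar. At rest it slants 0.36 rad away from the bar; fully in it is parallel to the bar, 19 mm short of the grip
- brake_lever (a joint): hinge angle of the brake lever in rad: 0 at rest (out), 0.36 at its own stop (fully in). A return spring takes 0.25 N m to start and 0.43 N m at the stop; let go, it snaps back by itself
- brake_press (a point): point on the outer face of the brake blade (the face away from the bar) at mid-height, 83 mm from the hinge axis: a good place to press; it moves with the blade. There about 3 N start it and 5.5 N bring it to its stop, where the resistance rises steeply; more than about 25 N would shove or tip the stand
- throttle_stand: loose weighted stand, about 4 kg, holding half a scooter handlebar with the short throttle lever. Steel base 170 (x) x 150 (y) x 14 mm, post at y = -50 mm. Origin: centre of the underside; z up. Bar along the stand's y axis at x = 0, 120 mm up, from y = -85 to +121 mm; lever on its -x side (towards the robot at yaw 0)
- throttle_blade: the short throttle lever, to be left alone: aluminium blade 50 mm long, 10 mm thick (x), 24 mm high. Origin on the hinge axis at mid-height, at x = -40, y = -18, z = 120 mm of its stand; y along the blade to the tip, x through it to the bar. At rest it slants 0.36 rad away from the bar; fully in it is parallel to the bar, 19 mm short of the grip
- throttle_lever (a joint): hinge angle of the throttle lever in rad: 0 at rest (out), 0.36 at its own stop (fully in). A return spring takes 0.25 N m to start and 0.43 N m at the stop; let go, it snaps back by itself
- screwdriver: a screwdriver, 170 mm long, lying on the bench, a bystander
- battery: a black laptop battery pack, 45 x 200 x 20 mm, lying flat, a bystander
- carton: a small cardboard box, 80 x 120 x 60 mm high, a bystander
- cleaner: an upright bottle of cleaner, 52 mm across, 150 mm high, a bystander
- tape: a roll of clear tape lying flat, 70 mm across, 20 mm high, a bystander
- spanner: a spanner, 150 mm long, lying on the bench, a bystander
- mouse: a black computer mouse, 100 x 60 x 26 mm, a bystander

How it is judged:
By the outcome, as a careful person would: the job done as asked, in the order asked, and still so for the second after the job is handed in, with the robot touching nothing.
It also fails if it takes over 40 s, if anything falls off the work surface, if the arm or the gripper's body presses on something with over 40 N, if the wrist force passes 120 N, or if a joint passes its speed limit or range.

## Working session

There is one attempt and no reset: what is moved stays moved. The work goes in short steps, Python scripts to look and compute and a tool call to move; the robot and the scene stay as the last step left them, time stands still between calls to the robot, and variables do not carry over. Pictures are saved under pics/ and viewed, at most 10 in all, crops included, and the job is handed in when it is done.

Besides the shell and the picture viewer there is one more tool, called after ">>>" in YAML: its name, and indented under it one key for each argument. arm_command: Moves the arm, as the interface text tells. Its arguments: {"type":"object","properties":{"xyz":{"type":"array"},"rot":{"type":"array"},"grip":{"type":"number"},"squeeze":{"type":"number"}},"required":["xyz","rot"]}

```bash
mkdir -p pics
cat > h.py <<'E'
from bench import r
import numpy as np, cv2
def world(c,p):
    T=np.array(r.camera_model(c)["T"]); return (T@np.r_[p,1])[:3]
E
python3 - <<'E'
from h import *
np.set_printoptions(precision=3,suppress=True)
for c in("top","side"):
    cv2.imwrite(f"pics/{c}0.png",r.camera(c)[:,:,::-1])
    print(c,np.array(r.camera_model(c)["T"])[:3])
    for l in("brake_stand","brake_bar","brake_blade","brake_press","throttle_stand","throttle_blade"):
        print(l,[(round(d["conf"],2),world(c,d["at"])) for d in r.spot_point(l,c)[:2]])
    for l in("carton","cleaner","battery","tape","mouse","screwdriver","spanner"):
        print(l,[(round(d["conf"],2),world(c,d["at"])) for d in r.look_for(l,c)[:1]])
s=r.read_state();print(s["time"],s["ee_pos"],s["eef_rot"],s["width"])
E
```

```text
top [[-0.023  0.992 -0.124  0.42 ]
 [-1.    -0.022  0.007 -0.003]
 [ 0.004  0.124  0.992  1.273]]
brake_stand [(0.56, array([ 0.564,  0.235, -0.001]))]
brake_bar [(0.84, array([0.563, 0.234, 0.002]))]
brake_blade [(0.76, array([0.52 , 0.213, 0.117])), (0.27, array([ 0.368, -0.234,  0.   ]))]
brake_press [(0.66, array([0.486, 0.29 , 0.113]))]
throttle_stand [(0.76, array([ 0.571, -0.258, -0.001]))]
throttle_blade [(0.59, array([ 0.568, -0.256,  0.003]))]
carton [(0.97, array([0.78 , 0.2  , 0.059]))]
cleaner [(0.75, array([0.781, 0.069, 0.098]))]
battery [(0.84, array([ 0.776, -0.114,  0.019]))]
tape [(0.79, array([ 0.644, -0.011,  0.02 ]))]
mouse [(0.72, array([ 0.368, -0.234,  0.023]))]
screwdriver [(0.78, array([ 0.455, -0.015,  0.02 ]))]
spanner []
side [[-0.883  0.239 -0.403  0.277]
 [-0.469 -0.447  0.762  0.567]
 [ 0.002  0.862  0.507  0.481]]
brake_stand [(0.74, array([ 0.565,  0.226, -0.001]))]
brake_bar [(0.45, array([ 0.564,  0.228, -0.003]))]
brake_blade [(0.68, array([0.523, 0.215, 0.122]))]
brake_press [(0.89, array([0.494, 0.286, 0.117])), (0.68, array([ 0.374, -0.237,  0.   ]))]
throttle_stand [(0.71, array([ 0.575, -0.26 , -0.   ]))]
throttle_blade [(0.52, array([ 0.531, -0.27 ,  0.12 ]))]
carton [(0.58, array([0.76 , 0.216, 0.054]))]
cleaner [(0.64, array([0.779, 0.083, 0.071]))]
battery [(0.87, array([ 0.773, -0.097,  0.019]))]
tape [(0.77, array([ 0.645, -0.014,  0.017]))]
mouse [(0.67, array([ 0.368, -0.217,  0.023]))]
screwdriver [(0.77, array([ 0.452, -0.009,  0.017]))]
spanner [(0.88, array([0.369, 0.263, 0.009]))]
1.4 [ 0.242 -0.576  0.223] [0.98  0.197 0.    0.   ] 0.08691422589609817
```

View pics/top0.png

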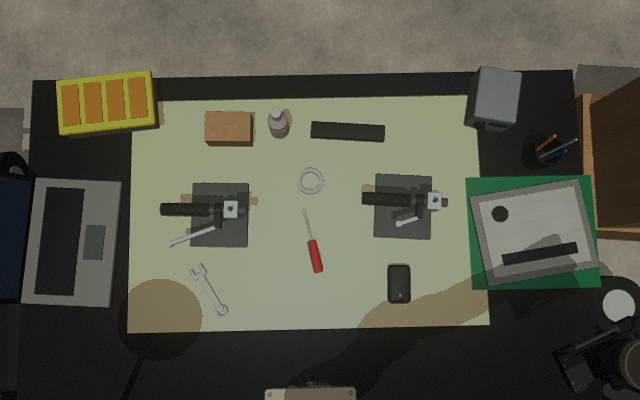

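View pics/side0.png

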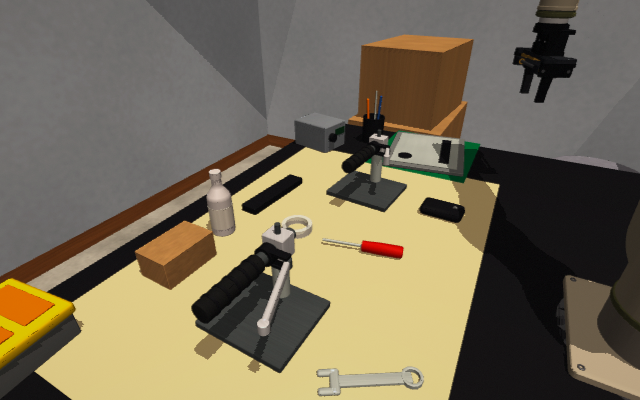

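The pictures confirm the reports: the brake stand is on the left of the top view (base about (220,215), lever tip about (170,244)). Its yaw is about 0, the hinge is near (0.522, 0.214) and the press point near (0.489, 0.289, 0.117). The throttle stand is on the right, at about (403,205). I'll press with shut fingers and tool y along world x.

>>> arm_command:
  xyz:
    - [0.01,0.02,0.005]
    - [0.02,0.045,0.01]
    - [0.035,0.075,0.015]
    - [0.05,0.105,0.02]
    - [0.065,0.14,0.03]
    - [0.08,0.17,0.03]
    - [0.095,0.2,0.03]
    - [0.11,0.23,0.03]
    - [0.125,0.26,0.03]
    - [0.14,0.29,0.03]
    - [0.15,0.32,0.03]
    - [0.16,0.35,0.03]
    - [0.17,0.38,0.03]
    - [0.18,0.41,0.03]
    - [0.185,0.435,0.03]
    - [0.19,0.46,0.03]
    - [0.19,0.48,0.03]
    - [0.19,0.5,0.03]
    - [0.19,0.52,0.03]
    - [0.19,0.54,0.03]
  rot:
    - [0,0,0.02]
    - [0,0,0.05]
    - [0,0,0.1]
    - [0,0,0.16]
    - [0,0,0.23]
    - [0,0,0.3]
    - [0,0,0.37]
    - [0,0,0.44]
    - [0,0,0.51]
    - [0,0,0.58]
    - [0,0,0.65]
    - [0,0,0.72]
    - [0,0,0.79]
    - [0,0,0.86]
    - [0,0,0.93]
    - [0,0,1.0]
    - [0,0,1.05]
    - [0,0,1.1]
    - [0,0,1.15]
    - [0,0,1.175]
  grip: 0

```text
time: 3.07
ee_pos: [0.4313, -0.0352, 0.2526]
eef_rot: [0.706, 0.708, -0.0, 0.0]
ft_force: [-0.3, -0.3, -0.2]
width: 0.0001
grip_force: 0.0
```

>>> arm_command:
  xyz:
    - [0,0.02,0]
    - [0,0.045,0]
    - [0,0.075,0]
    - [0,0.105,0]
    - [0,0.135,0]
    - [0,0.165,0]
    - [0,0.195,0]
    - [0,0.225,0]
    - [0,0.255,0]
    - [0,0.28,0]
    - [0,0.305,-0.01]
    - [0,0.32,-0.03]
    - [0,0.328,-0.055]
    - [0,0.328,-0.08]
    - [0,0.328,-0.105]
    - [0,0.328,-0.125]
    - [0,0.328,-0.14]
    - [0,0.328,-0.147]
    - [0,0.328,-0.147]
    - [0,0.328,-0.147]
  rot:
    - [0,0,0]
    - [0,0,0]
    - [0,0,0]
    - [0,0,0]
    - [0,0,0]
    - [0,0,0]
    - [0,0,0]
    - [0,0,0]
    - [0,0,0]
    - [0,0,0]
    - [0,0,0]
    - [0,0,0]
    - [0,0,0]
    - [0,0,0]
    - [0,0,0]
    - [0,0,0]
    - [0,0,0]
    - [0,0,0]
    - [0,0,0]
    - [0,0,0]

```text
time: 4.73
ee_pos: [0.4315, 0.2919, 0.1061]
eef_rot: [0.707, 0.707, 0.0, -0.0]
ft_force: [0.6, 0.5, 0.6]
width: 0.0007
grip_force: 0.0
```

Run:
```python
from h import *
np.set_printoptions(precision=3,suppress=True)
im=r.camera("side");cv2.imwrite("pics/side1.png",cv2.resize(im[150:390,130:400,::-1],None,fx=2.2,fy=2.2))
for l in("brake_stand","brake_blade","brake_press"):
    print(l,[(round(d["conf"],2),world("side",d["at"])) for d in r.spot_point(l,"side")[:2]])
s=r.read_state();print(s["time"],s["ee_pos"],s["ft_force"])
```

```text
brake_stand [(0.71, array([ 0.567,  0.229, -0.001])), (0.7, array([0.786, 0.2  , 0.001]))]
brake_blade []
brake_press [(0.97, array([0.491, 0.291, 0.118]))]
4.9333 [0.432 0.292 0.107] [-0.16  -0.107  0.438]
```

View pics/side1.png

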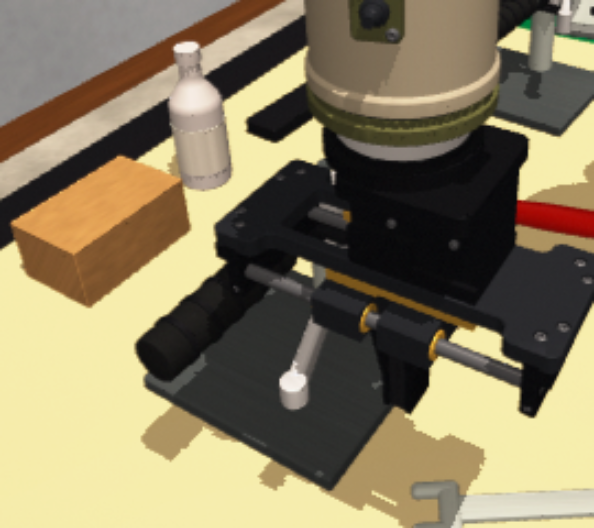

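The shut fingers (crop about (405,385)) stand clear on the robot side of the lever, whose tip is at (293,390). The gripper body is above the bar. Now I'll advance and press slowly.

>>> arm_command:
  xyz:
    - [0.005,0,-0.001]
    - [0.013,0,-0.003]
    - [0.02,0,-0.003]
    - [0.026,0,-0.003]
    - [0.03,0,-0.003]
    - [0.033,0,-0.003]
    - [0.036,0,-0.003]
    - [0.039,0,-0.003]
    - [0.042,0,-0.003]
    - [0.044,0,-0.003]
    - [0.046,0,-0.003]
    - [0.048,0,-0.003]
    - [0.05,0,-0.003]
    - [0.05,0,-0.003]
  rot:
    - [0,0,0]
    - [0,0,0]
    - [0,0,0]
    - [0,0,0]
    - [0,0,0]
    - [0,0,0]
    - [0,0,0]
    - [0,0,0]
    - [0,0,0]
    - [0,0,0]
    - [0,0,0]
    - [0,0,0]
    - [0,0,0]
    - [0,0,0]

```text
time: 6.1
ee_pos: [0.4814, 0.2919, 0.1025]
eef_rot: [0.707, 0.708, -0.0, -0.0]
ft_force: [-2.7, 1.1, 1.3]
width: 0.0003
grip_force: 1.5
```

>>> arm_command:
  xyz:
    - [0.002,0,0]
    - [0.004,0,0]
    - [0.006,0,0]
    - [0.008,0,0]
    - [0.01,0,0]
    - [0.012,0,0]
    - [0.014,0,0]
    - [0.0155,0,0]
    - [0.017,0,0]
    - [0.017,0,0]
  rot:
    - [0,0,0]
    - [0,0,0]
    - [0,0,0]
    - [0,0,0]
    - [0,0,0]
    - [0,0,0]
    - [0,0,0]
    - [0,0,0]
    - [0,0,0]
    - [0,0,0]

```text
time: 6.93
ee_pos: [0.4987, 0.2919, 0.1026]
eef_rot: [0.707, 0.708, 0.0, -0.0]
ft_force: [-5.0, 3.0, 1.2]
width: 0.0008
grip_force: 2.2
```

>>> arm_command:
  xyz:
    - [0.001,0,0]
    - [0.002,0,0]
    - [0.003,0,0]
    - [0.003,0,0]
  rot:
    - [0,0,0]
    - [0,0,0]
    - [0,0,0]
    - [0,0,0]

```text
time: 7.27
ee_pos: [0.5016, 0.2921, 0.1026]
eef_rot: [0.707, 0.708, 0.0, -0.0]
ft_force: [-5.5, 3.0, 0.8]
width: 0.0007
grip_force: 2.3
```

>>> arm_command:
  xyz:
    - [0.001,0,0]
    - [0.002,0,0]
    - [0.002,0,0]
  rot:
    - [0,0,0]
    - [0,0,0]
    - [0,0,0]

```text
time: 7.52
ee_pos: [0.5035, 0.2921, 0.1026]
eef_rot: [0.707, 0.708, 0.0, -0.0]
ft_force: [-5.3, 3.5, 0.3]
width: 0.0003
grip_force: 2.4
```

>>> arm_command:
  xyz:
    - [0.0007,0,0]
    - [0.0015,0,0]
    - [0.0015,0,0]
  rot:
    - [0,0,0]
    - [0,0,0]
    - [0,0,0]

```text
time: 7.77
ee_pos: [0.5049, 0.2922, 0.1026]
eef_rot: [0.707, 0.708, 0.0, -0.0]
ft_force: [-4.8, 4.1, 0.2]
width: 0.0003
grip_force: 2.5
```

Run:
```python
from h import *
np.set_printoptions(precision=3,suppress=True)
im=r.camera("side");cv2.imwrite("pics/side2.png",cv2.resize(im[190:390,160:360,::-1],None,fx=3,fy=3))
for l in("brake_stand","brake_blade","brake_press"):
    print(l,[(round(d["conf"],2),world("side",d["at"])) for d in r.spot_point(l,"side")[:2]])
s=r.read_state();print(s["time"],s["ee_pos"],s["ft_force"],s["torque"])
```

```text
brake_stand [(0.82, array([ 0.566,  0.228, -0.   ])), (0.65, array([0.362, 0.256, 0.001]))]
brake_blade []
brake_press [(0.73, array([0.52 , 0.297, 0.119]))]
7.9667 [0.505 0.292 0.103] [-5.673  3.434  0.409] [0.774 0.969 0.088]
```

View pics/side2.png

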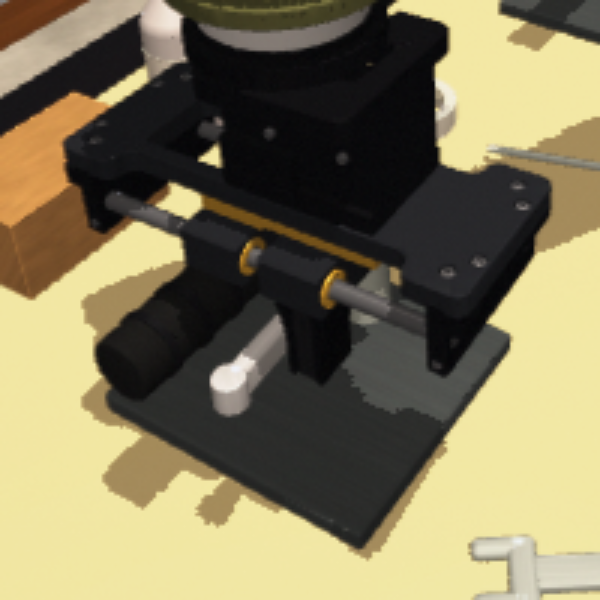

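The lever (tip at (230,390) in the crop) now runs nearly parallel to the bar, and the stand hasn't moved. It isn't at the stop yet, since the force hasn't risen. I'll continue in small steps.

>>> arm_command:
  xyz:
    - [0.0007,0,0]
    - [0.0015,0,0]
    - [0.0015,0,0]
  rot:
    - [0,0,0]
    - [0,0,0]
    - [0,0,0]

```text
time: 8.22
ee_pos: [0.5063, 0.2923, 0.1026]
eef_rot: [0.707, 0.708, 0.0, -0.0]
ft_force: [-5.3, 3.8, 0.9]
width: 0.0005
grip_force: 2.7
```

>>> arm_command:
  xyz:
    - [0.0007,0,0]
    - [0.0013,0,0]
    - [0.0013,0,0]
  rot:
    - [0,0,0]
    - [0,0,0]
    - [0,0,0]

```text
time: 8.47
ee_pos: [0.5075, 0.2923, 0.1026]
eef_rot: [0.707, 0.708, 0.0, -0.001]
ft_force: [-6.2, 4.4, 0.9]
width: 0.0007
grip_force: 2.9
```

>>> arm_command:
  xyz:
    - [0.0006,0,0]
    - [0.0012,0,0]
    - [0.0012,0,0]
  rot:
    - [0,0,0]
    - [0,0,0]
    - [0,0,0]

```text
time: 8.72
ee_pos: [0.5086, 0.2924, 0.1026]
eef_rot: [0.706, 0.708, 0.0, -0.001]
ft_force: [-5.6, 5.0, 1.0]
width: 0.0004
grip_force: 3.0
```

>>> arm_command:
  xyz:
    - [0.0006,0.001,0]
    - [0.0012,0.002,0]
    - [0.0012,0.003,0]
    - [0.0012,0.003,0]
  rot:
    - [0,0,0]
    - [0,0,0]
    - [0,0,0]
    - [0,0,0]

```text
time: 9.05
ee_pos: [0.5095, 0.2929, 0.1022]
eef_rot: [0.707, 0.707, -0.002, 0.0]
ft_force: [-9.8, -5.3, 5.7]
width: 0.0005
grip_force: 5.3
```

>>> arm_command:
  xyz:
    - [0.0005,-0.0015,0]
    - [0.001,-0.0015,0]
    - [0.001,-0.0015,0]
  rot:
    - [0,0,0]
    - [0,0,0]
    - [0,0,0]

```text
time: 9.3
ee_pos: [0.5096, 0.2928, 0.1023]
eef_rot: [0.707, 0.708, -0.002, -0.001]
ft_force: [-11.7, -0.6, 4.3]
width: 0.0001
grip_force: 6.3
```

The lever is on its stop: 1 mm more command gave 0.1 mm of motion, and the force is up to 12 N. Holding.

>>> arm_command:
  xyz:
    - [0.0004,0,0]
    - [0.0004,0,0]
    - [0.0004,0,0]
    - [0.0004,0,0]
    - [0.0004,0,0]
    - [0.0004,0,0]
    - [0.0004,0,0]
    - [0.0004,0,0]
    - [0.0004,0,0]
    - [0.0004,0,0]
    - [0.0004,0,0]
    - [0.0004,0,0]
  rot:
    - [0,0,0]
    - [0,0,0]
    - [0,0,0]
    - [0,0,0]
    - [0,0,0]
    - [0,0,0]
    - [0,0,0]
    - [0,0,0]
    - [0,0,0]
    - [0,0,0]
    - [0,0,0]
    - [0,0,0]

```text
time: 10.3
ee_pos: [0.5097, 0.2928, 0.1022]
eef_rot: [0.706, 0.708, -0.002, -0.001]
ft_force: [-12.9, -1.5, 7.4]
width: 0.0005
grip_force: 7.2
```

Run:
```python
from h import *
np.set_printoptions(precision=3,suppress=True)
im=r.camera("side");cv2.imwrite("pics/side3.png",cv2.resize(im[190:390,160:360,::-1],None,fx=3,fy=3))
for l in("brake_stand","brake_press"):
    print(l,[(round(d["conf"],2),world("side",d["at"])) for d in r.spot_point(l,"side")[:2]])
s=r.read_state();print(s["time"],s["ee_pos"],s["ft_force"])
```

```text
brake_stand [(0.91, array([ 0.566,  0.227, -0.001]))]
brake_press [(0.65, array([0.523, 0.294, 0.117])), (0.62, array([ 0.781, -0.127,  0.003]))]
10.45 [0.51  0.293 0.102] [-13.244  -1.418   6.408]
```

View pics/side3.png

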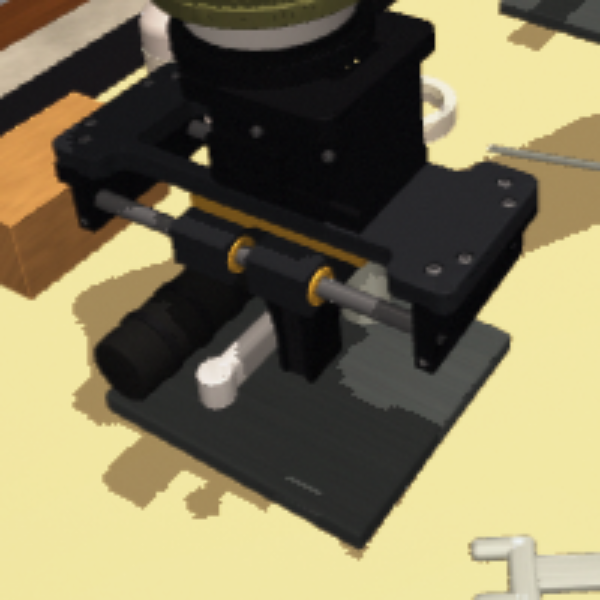

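The lever is parallel to the bar with a gap left to the grip (tip at (217,380) in the crop). The base is in the same place in the picture as before. I'll hold a little longer, then ease out.

>>> arm_command:
  xyz:
    - [0,0,0]
    - [0,0,0]
    - [0,0,0]
    - [0,0,0]
    - [0,0,0]
    - [0,0,0]
    - [0,0,0]
    - [0,0,0]
    - [0,0,0]
    - [0,0,0]
    - [-0.001,0,0]
    - [-0.002,0,0]
    - [-0.003,0,0]
    - [-0.0045,0,0]
    - [-0.006,0,0]
    - [-0.0075,0,0]
    - [-0.009,0,0]
    - [-0.0105,0,0]
    - [-0.012,0,0]
    - [-0.0135,0,0]
  rot:
    - [0,0,0]
    - [0,0,0]
    - [0,0,0]
    - [0,0,0]
    - [0,0,0]
    - [0,0,0]
    - [0,0,0]
    - [0,0,0]
    - [0,0,0]
    - [0,0,0]
    - [0,0,0]
    - [0,0,0]
    - [0,0,0]
    - [0,0,0]
    - [0,0,0]
    - [0,0,0]
    - [0,0,0]
    - [0,0,0]
    - [0,0,0]
    - [0,0,0]

```text
time: 12.12
ee_pos: [0.4983, 0.2922, 0.1024]
eef_rot: [0.707, 0.707, -0.0, 0.0]
ft_force: [-4.0, -3.1, 1.6]
width: 0.0004
grip_force: 2.0
```

>>> arm_command:
  xyz:
    - [-0.0015,0,0]
    - [-0.003,0,0]
    - [-0.0045,0,0]
    - [-0.006,0,0]
    - [-0.0075,0,0]
    - [-0.009,0,0]
    - [-0.0105,0,0]
    - [-0.012,0,0]
    - [-0.0135,0,0]
    - [-0.015,0,0]
    - [-0.0165,0,0]
    - [-0.018,0,0]
    - [-0.0195,0,0]
    - [-0.021,0,0]
    - [-0.0225,0,0]
    - [-0.024,0,0]
    - [-0.0255,0,0]
    - [-0.027,0,0]
    - [-0.0285,0,0]
    - [-0.03,0,0]
  rot:
    - [0,0,0]
    - [0,0,0]
    - [0,0,0]
    - [0,0,0]
    - [0,0,0]
    - [0,0,0]
    - [0,0,0]
    - [0,0,0]
    - [0,0,0]
    - [0,0,0]
    - [0,0,0]
    - [0,0,0]
    - [0,0,0]
    - [0,0,0]
    - [0,0,0]
    - [0,0,0]
    - [0,0,0]
    - [0,0,0]
    - [0,0,0]
    - [0,0,0]

```text
time: 13.78
ee_pos: [0.4681, 0.2932, 0.1027]
eef_rot: [0.707, 0.707, 0.0, 0.0]
ft_force: [-0.3, 0.1, 1.4]
width: 0.0003
grip_force: 0.0
```

Contact is released. Next I'll back off, rise and check.

>>> arm_command:
  xyz:
    - [-0.004,0,0]
    - [-0.01,0,0]
    - [-0.018,0,0]
    - [-0.027,0,0]
    - [-0.035,0,0.005]
    - [-0.04,0,0.015]
    - [-0.04,0,0.035]
    - [-0.04,0,0.06]
    - [-0.04,0,0.09]
    - [-0.04,-0.02,0.12]
    - [-0.04,-0.045,0.14]
    - [-0.04,-0.075,0.15]
    - [-0.04,-0.105,0.15]
    - [-0.04,-0.135,0.15]
    - [-0.04,-0.165,0.15]
    - [-0.04,-0.195,0.15]
    - [-0.04,-0.22,0.15]
    - [-0.04,-0.24,0.15]
    - [-0.04,-0.25,0.15]
    - [-0.04,-0.25,0.15]
  rot:
    - [0,0,0]
    - [0,0,0]
    - [0,0,0]
    - [0,0,0]
    - [0,0,0]
    - [0,0,0]
    - [0,0,0]
    - [0,0,0]
    - [0,0,0]
    - [0,0,0]
    - [0,0,0]
    - [0,0,0]
    - [0,0,0]
    - [0,0,0]
    - [0,0,0]
    - [0,0,0]
    - [0,0,0]
    - [0,0,0]
    - [0,0,0]
    - [0,0,0]

```text
time: 15.45
ee_pos: [0.4281, 0.0415, 0.2531]
eef_rot: [0.708, 0.706, 0.0, 0.001]
ft_force: [0.2, 0.2, -0.2]
width: 0.0009
grip_force: 0.0
```

Run:
```python
from h import *
np.set_printoptions(precision=3,suppress=True)
cv2.imwrite("pics/side4.png",r.camera("side")[:,:,::-1])
for l in("brake_stand","brake_press"):
    print(l,[(round(d["conf"],2),world("side",d["at"])) for d in r.spot_point(l,"side")[:2]])
s=r.read_state();print(s["time"],s["ee_pos"],s["ft_force"])
```

```text
brake_stand [(0.78, array([ 0.566,  0.228, -0.001])), (0.6, array([0.523, 0.214, 0.121]))]
brake_press [(0.86, array([0.493, 0.291, 0.115])), (0.57, array([ 0.489, -0.014,  0.002]))]
15.6 [0.428 0.045 0.253] [0.481 0.059 0.923]
```

View pics/side4.png

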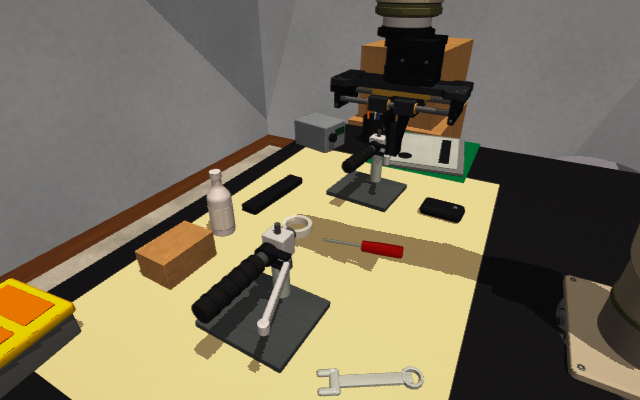

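The lever is back at rest (tip at (264,327), as at the start), the stand is unmoved, everything else is in place, and the arm is clear.

```bash
python3 -c "
from bench import r
print(r.close_job())"
```

```text
the job is handed in; nothing more can be done
None
```

I pressed the brake lever to its stop with the backs of the shut fingers, held it there about two seconds at about 13 N, and eased it back to rest; the stand and other items did not move, the arm is clear, and the job was handed in at about 16 s.

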